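# Restock the laundromat's soap rack

### The job

Restock the soap rack: swing its hasp off the catch and well open, to about a right angle. Then take the blue detergent carton that lies on the counter and set it down gently, upright and square on its narrow bottom end, wholly on the yellow strip in the rack, yellow-banded end up and printed face to the rack's open front, let go of it, and swing the hasp fully back over its catch. Leave the carton already in the rack, the green carton, the bottles, the jar, the can and the brush undisturbed.

Things in the scene. Friction and masses are not known exactly. Their poses are not given: they have to be found in the camera images.
- carton: Blue detergent carton to stand up, a rigid closed box of about 0.25 kg, lying flat, printed face up, its top end within 0.35 rad of pointing along world -x: 150 x 58 x 32 mm (x, y, z), origin at the centre of its underside as it lies; +x to its plain bottom end, -x to its top end with a 20 mm yellow band; +z out of the printed face (white panel, dark dot). Properly stood, its x axis points down.
- carton_foot (a point): Centre of the blue carton's bottom end (58 x 32 mm), on which it must stand; 75 mm from the carton's middle along +x and 16 mm above its origin along its z. Axes as the carton's.
- carton_face (a point): Centre of the blue carton's printed face (white panel with dark dot), 32 mm above its origin along its z. Axes as the carton's.
- rack: Fixed steel rack, open at top and front (-x side, towards the robot). Floor plate 190 x 190 x 8 mm, origin under its centre. Back and side walls 6 mm thick, 78 mm high, centred 88 mm out; the sides run from x = -9 mm to the back. Posts 18 mm square, 102 mm high at x = -80, y = +-85 mm: left (+y) one bears the hasp, right one the red catch (top 122 mm high, just behind the closed hasp).
- strip (a point): Centre of the yellow strip on the rack's floor, 8 mm above the counter, 15 mm in front of the rack's centre. The strip is 62 mm deep (x) and 98 mm wide (y), so that a carton standing on it has 15 mm to spare front and back and 20 mm each side. Axes as the rack's: -x to the open front, +z up.
- hasp (a joint): Angle of the hasp, a level steel bar 172 mm long, 18 mm high (106 to 124 mm above the counter), 8 mm thick, hinged upright on the left post; light friction (under 1 N at the knob), stays where left. 0: closed across the front at its catch (hard stop); grows as the free end swings out towards the robot, then left; 1.57: straight out of the front; stop at 2.0.
- hasp_hinge (a point): Point on the hasp's upright hinge axis, 115 mm above the counter, 80 mm in front of and 85 mm to the left of the rack's centre. Axes as the rack's.
- hasp_knob (a point): Middle of the red upright round knob on top of the hasp (14 mm diameter, top 159 mm above the counter, rising 35 mm above the bar), 135 mm from the hinge axis, 141 mm above the counter. Closed, it is offset from the hinge along the rack's -y; open by 1.57 rad, along the rack's -x.
- stock_carton: A blue carton of the same size already standing in the rack, behind the strip (58 mm wide, 32 mm deep, 150 mm high); origin at the centre of its underside, z up. To be left standing.
- green_carton: Green carton, lying likewise; leave alone: 150 x 58 x 32 mm (x, y, z), origin at the centre of its underside as it lies; +x to its plain bottom end, -x to its top end with a 20 mm yellow band; +z out of the printed face (white panel, dark dot).
- softener: White bottle with pink label and blue cap, 64 mm diameter, 140 mm high, between the lying cartons and the rack's front; origin at the centre of its underside.
- bleach: Blue bottle with white cap, 68 mm diameter, 190 mm high, towards the far side; origin at the centre of its underside.
- pod_jar: Orange jar with white cap, 84 mm diameter, 110 mm high; origin at the centre of its underside.
- starch_can: Aluminium can with green label, 56 mm diameter, 170 mm high, left of the rack; origin at the centre of its underside.
- brush: Blue-handled flat brush with steel collar and grey bristles, lying on the counter left of the rack, about 200 mm long, 20 mm high; origin under its centre, x along it.
Things that resemble listed ones, but are neither listed nor needed, are in the scene too. What is shaped like the carton but orange is not meant. Leave any orange look-alike of the stock_carton alone.

How it is judged:
On the way, in this order (a step that is already met when the one before it is completed fails the run):
1. the hasp is swung open, to more than 1.2 rad (value of joint hasp above 1.2 rad), for 0.2 s.
2. with the hasp still open, the blue carton stands released on the strip, upright, printed face to the front (angle between carton's own x axis and vertical above 3.06 rad and x of carton_foot in the frame of strip between -0.015 and 0.015 m and y of carton_foot in the frame of strip between -0.02 and 0.02 m and z of carton_foot in the frame of strip between -0.005 and 0.005 m and x of carton_face in the frame of strip below -0.001 m and angle between the z axis of carton and the x axis of strip, either way round below 0.2 rad and linear speed of carton below 0.02 m/s and contact force between the fingers and carton below 0.3 N and value of joint hasp above 0.5 rad), for 0.3 s.
At the end, for the whole second after the job is handed in: The blue carton rests upright on its bottom end (within 0.08 rad), its foot centre within 15 mm (front-back) and 20 mm (sideways) of the strip centre, printed face to the front, square within 0.2 rad; hasp closed within 0.08 rad; the stock carton stands (angle between carton's own x axis and vertical above 3.06 rad and x of carton_foot in the frame of strip between -0.015 and 0.015 m and y of carton_foot in the frame of strip between -0.02 and 0.02 m and z of carton_foot in the frame of strip between -0.005 and 0.005 m and x of carton_face in the frame of strip below -0.001 m and angle between the z axis of carton and the x axis of strip, either way round below 0.2 rad and linear speed of carton below 0.02 m/s and value of joint hasp below 0.08 rad and angular speed of carton below 0.1 rad/s and angle between stock_carton's own z axis and vertical below 0.1 rad); the robot touches nothing.
It fails at once if the stock carton standing at the back of the rack is toppled or shifted more than 25 mm (distance of stock_carton from where it was at the start of the episode above 0.025 m or angle between stock_carton's own z axis and vertical above 0.25 rad).
It fails at once if the green carton is shifted more than 30 mm (distance of green_carton from where it was at the start of the episode above 0.03 m).
It fails at once if a bottle, jar, can or the brush is shifted more than 30 mm or toppled (distance of any of softener, bleach, pod_jar, starch_can, brush from where it was at the start of the episode above 0.03 m or angle between any of softener, bleach, pod_jar, starch_can's own z axis and vertical above 0.4 rad).
It fails at once if the blue carton is rammed into the rack with over 40 N (contact force between carton and rack above 40 N).
It fails at once if the blue carton is dropped: it falls free of the fingers faster than 0.35 m/s (linear speed of carton above 0.35 m/s and contact force between the fingers and carton below 1 N).
It also fails if it takes over 72 s, if anything falls off the work surface, if the arm or the gripper's body presses on something with over 40 N, if the wrist force passes 120 N, or if a joint passes its speed limit or range.

### The arm

A 6-joint arm with a two-finger parallel gripper is mounted at the origin on the work surface. World frame = base frame: x ahead of the robot, y to its left, z up, the work surface at z = 0. Lengths are in m, angles in rad, forces in N, time in s.
With the tool pointing down it reaches from about 0.25 to 0.775 m from the base axis. Payload 4 kg.
Tool frame: the origin (TCP) lies midway between the tips of the shut fingers; the grasp point (between the pads) lies 19 mm behind it; z points along the fingers, y is the line along which they close (so a half turn about z gives the same grasp; the last joint's range is limited). The gripper opens to 85 mm and grips with 20 to 120 N. Pads are 22 mm wide; open, the fingers measure 114 mm over their backs; the gripper's body (76 mm by 85 mm) begins 54 mm behind the grasp point. The pads swing forward as they close: fully open they stand 13 mm farther back than shut.
Start: joints at [-1.28, 0.087, 1.371, -0, 1.684, -0.103], TCP at [0.211, -0.508, 0.231] pointing down, gripper open.
Joint ranges: [-3.1, 3.1], [-0.76, 2.03], [0.27, 2.55], [-1.08, 4.22], [0.17, 2.65], [-2.57, 2.57]. Speed limits (rad/s): [2.79, 2.79, 3.14, 3.14, 3.14, 3.14].

### API

Orientations are given as a unit quaternion [x, y, z, w].
In Python, from bench import reach, move_straight, goto_joints, set_gripper, dwell, ik, grab_frame, calibration, Unreachable, sign_off, current_t, current_joints, current_joint_vel, current_joint_efforts, current_ee_pos, current_tcp_rot, current_wrist_force, current_moment, current_opening, current_grasp_force gives the robot as it stands. Calls block until the motion is done:
- reach(position, orientation): joint-space move of the TCP to a pose.
- move_straight(position, rot=None, max_speed=0.15, force_limit=None): straight line of the TCP; rot=None keeps the orientation; max_speed is the mean speed in m/s. With force_limit (N) it stops when the force on the tool has changed by that much, and returns True; else False.
- goto_joints(angles): joint-space move.
- set_gripper(opening, effort=None): finger opening in m; effort is the grip in N (None keeps the last); returns when the fingers have stopped.
- dwell(seconds).
- ik(position, orientation): joint angles nearest the present ones, or None.
- grab_frame(name): name is "scene" or "top" or "wrist"; returns the picture (384x512x3 uint8, red, green, blue); there is no depth.
- calibration(name): a dict with "K" (3x3 intrinsics, pixels), "k1" (the pictures are not rectified: a ray, as slopes to the right and down, at radius r is drawn at 1 + k1 r^2 times it, then the intrinsics apply), "rvec" (rotation vector, rad) and "tvec" (3), from world to camera coordinates, as OpenCV has them. Camera axes: x right, y down, z forward; pixel columns grow to the right and rows downward; lengths in m; the calibration is good to about 2 mm. A picture is of the moment at which its call begins: read the wrist's pose just before it. calibration takes no time and is no camera call; for the wrist camera it gives the pose at the moment of the call.
A pose or a line that the arm cannot do raises Unreachable and nothing moves.
- sign_off(): hands the job in; it is judged then, once.
Readings, each from a call of its own:
- current_t(): time.
- current_joints(): joint angles.
- current_joint_vel(): joint speeds.
- current_joint_efforts(): joint torques, N m.
- current_ee_pos(): TCP position.
- current_tcp_rot(): TCP orientation.
- current_wrist_force(): force on the tool from outside, world axes, zero at the start.
- current_moment(): the same for the moment, N m.
- current_opening(): finger opening in m.
- current_grasp_force(): force on a finger pad.
Only numpy, scipy, OpenCV 4.12 (cv2) and the standard library are available. Lean on these libraries where they do the work, as an engineer would, in place of code of your own. Each camera call takes 0.05 s, during which the arm holds its last target. There are 200 camera calls.

## Working session

There is one attempt and no reset: what is moved stays moved. The work goes in short steps, each a Python script; the robot and the scene stay as the last script left them, time stands still between calls to the robot, and variables do not carry over. Pictures are saved under pics/ and viewed, at most 10 in all, crops included, and the job is handed in when it is done.

```bash
ls; mkdir -p pics
python3 - <<'E'
from bench import *
import cv2,numpy as np
for n in("scene","top"):
    f=grab_frame(n); cv2.imwrite(f"pics/{n}0.png",f[:,:,::-1]); c=calibration(n)
    R=cv2.Rodrigues(np.array(c["rvec"],float))[0]; print(n,np.array(c["K"]).tolist(),c["k1"],-R.T@np.array(c["tvec"]).ravel(),R[2])
a=cv2.imread("pics/scene0.png");b=cv2.imread("pics/top0.png")
cv2.imwrite("pics/both.png",cv2.resize(b,(800,600),interpolation=cv2.INTER_CUBIC))
cv2.imwrite("pics/sc.png",cv2.resize(a,(800,600),interpolation=cv2.INTER_CUBIC))
print(current_t(),current_tcp_rot())
E
```

```text
pics
scene [[486.76361700609647, 0.0, 237.46735816184946], [0.0, 486.76361700609647, 190.69622316283522], [0.0, 0.0, 1.0]] -0.005848547261108611 [1.20476235 0.10004946 1.18528342] [-0.52235414 -0.07288197 -0.84960836]
top [[428.5183956834472, 0.0, 249.20791183295077], [0.0, 428.5183956834472, 191.75735452128563], [0.0, 0.0, 1.0]] -0.14215284780945106 [0.25322707 0.01004093 1.42094949] [ 0.22035942  0.00245715 -0.97541565]
0.1 [ 9.80678825e-01  1.95622071e-01 -7.79520968e-05 -1.02036892e-03]
```

View pics/both.png

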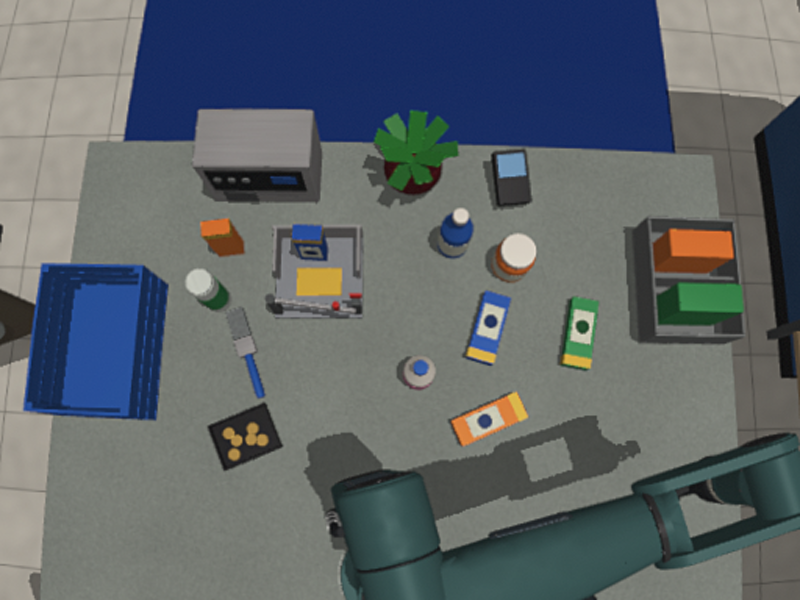

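View pics/sc.png

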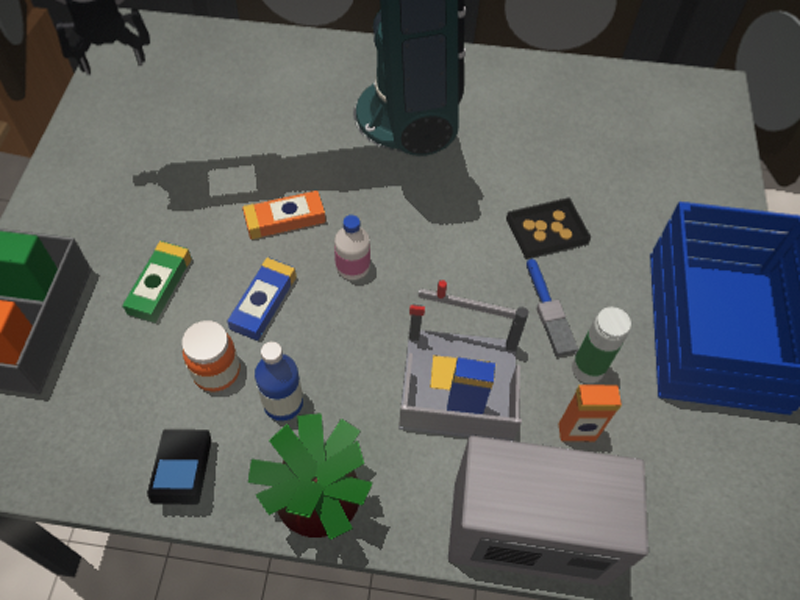

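The top view (800x600 px) shows the rack at (318,272), with the strip at (318,282), knob at (336,306) and catch at (355,297). The blue carton is at (488,328), the softener at (420,372) and the green carton at (580,332). The hasp is closed. Next I'll measure these in both views.

```bash
cat > h.py <<'E'
from bench import *
import cv2,numpy as np
from scipy.spatial.transform import Rotation as Rt
def cam(n):
    c=calibration(n);R=cv2.Rodrigues(np.array(c["rvec"],float))[0]
    return np.array(c["K"]),float(c["k1"]),R,np.array(c["tvec"],float).ravel()
def rays(C,px):
    K,k1,R,t=C; px=np.atleast_2d(px).astype(float)
    q=cv2.undistortPoints(px.reshape(-1,1,2),K,np.array([k1,0,0,0,0]),None).reshape(-1,2) if 0 else None
    d=np.c_[(px[:,0]-K[0,2])/K[0,0],(px[:,1]-K[1,2])/K[1,1]]; u=d.copy()
    for _ in range(30): u=d/(1+k1*(u**2).sum(1,keepdims=True))
    return -R.T@t, np.c_[u,np.ones(len(u))]@R
def plane(C,px,z):
    o,d=rays(C,px); return o+d*((z-o[2])/d[:,2])[:,None]
def tri(C1,p1,C2,p2):
    o1,d1=rays(C1,p1);o2,d2=rays(C2,p2);d1=d1[0];d2=d2[0]
    s=np.linalg.lstsq(np.c_[d1,-d2],o2-o1,rcond=None)[0]
    a,b=o1+s[0]*d1,o2+s[1]*d2; return (a+b)/2,np.linalg.norm(a-b)
def mask(im,lo,hi):
    h=cv2.cvtColor(im,cv2.COLOR_RGB2HSV)
    return cv2.inRange(h,np.array(lo),np.array(hi))
def blobs(m,amin=6):
    cs=cv2.findContours(m,cv2.RETR_EXTERNAL,cv2.CHAIN_APPROX_NONE)[0]
    return sorted([c for c in cs if cv2.contourArea(c)>=amin],key=cv2.contourArea,reverse=True)
E
python3 - <<'E'
from h import *
np.set_printoptions(precision=4,suppress=True)
for n in("scene","top"):
    im=cv2.imread(f"pics/{n}0.png")[:,:,::-1].copy();C=cam(n)
    for k,lo,hi in(("red",(0,150,90),(6,255,255)),("red2",(172,150,90),(180,255,255)),("yel",(18,120,90),(32,255,255)),("blue",(105,130,40),(125,255,255)),("white",(0,0,150),(180,60,255))):
        for c in blobs(mask(im,lo,hi),4)[:14]:
            if cv2.contourArea(c)>3000: continue
            m=cv2.moments(c);p=np.array([m["m10"],m["m01"]])/m["m00"]
            w=plane(C,p,.0)[0]
            if not(0.2<w[0]<.85 and -.4<w[1]<.4):continue
            r=cv2.minAreaRect(plane(C,c.reshape(-1,2),{"yel":.008}.get(k,.032))[:,:2].astype(np.float32))
            print(n,k,m["m00"],p,w[:2],np.round(r[0],4),np.round(r[1],4),round(r[2],1))
E
```

```text
scene red 28.5 [266.7778 197.8889] [0.4874 0.0842] [0.5084 0.0855] [0.0163 0.0222] 6.8
scene red 14.5 [282.8391 182.0345] [0.4272 0.1242] [0.4496 0.1241] [0.0169 0.0113] 5.7
scene red 4.0 [281.75 188.  ] [0.448  0.1231] [0.4671 0.1216] [0.0099 0.0084] 5.7
scene yel 261.5 [282.9624 237.8337] [0.6062 0.142 ] [0.6107 0.1426] [0.0624 0.0398] 0.9
scene yel 114.0 [111.2558 160.0614] [ 0.4257 -0.3891] [ 0.4316 -0.3847] [0.0775 0.0291] 69.2
scene yel 110.0 [161.1818 141.4364] [ 0.3354 -0.258 ] [ 0.3407 -0.2556] [0.0837 0.0184] 24.3
scene yel 104.0 [178.9151 171.1875] [ 0.4349 -0.1815] [ 0.4403 -0.1781] [0.0732 0.0267] 64.5
scene yel 100.0 [343.2733 146.0133] [0.2697 0.2935] [0.28   0.2899] [0.0452 0.0434] 8.6
scene yel 67.0 [359.0299 147.1517] [0.2669 0.3411] [0.2724 0.3395] [0.045  0.0237] 48.4
scene yel 43.5 [302.705  244.3716] [0.6178 0.1963] [0.6219 0.1949] [0.0624 0.0088] 88.0
scene yel 28.0 [357.1905 137.3512] [0.2297 0.335 ] [0.2367 0.3343] [0.0193 0.022 ] 8.6
scene blue 778.0 [164.7946 192.5623] [ 0.5131 -0.206 ] [ 0.5327 -0.1959] [0.0651 0.1376] 75.7
scene blue 338.0 [176.0981 243.7
[... 2589 characters left out ...]
69.] [ 0.3181 -0.1921] [ 0.3167 -0.1876] [0.0181 0.0185] 45.1
top blue 27.5 [203.0364 158.6364] [0.6884 0.1763] [0.673  0.1837] [0.0489 0.0643] 17.4
top blue 25.0 [313.5    205.2667] [ 0.5322 -0.2052] [ 0.5268 -0.2003] [0.0167 0.0204] 89.5
top white 358.5 [331.6299 159.7248] [ 0.695  -0.2707] [ 0.6859 -0.2641] [0.0724 0.0755] 88.9
top white 250.0 [313.646 205.258] [ 0.5323 -0.2057] [ 0.526  -0.2009] [0.0447 0.0703] 74.3
top white 243.5 [309.7611 269.2088] [ 0.3174 -0.1914] [ 0.3164 -0.1873] [0.0417 0.0683] 24.3
top white 97.5 [270.6684 240.6547] [ 0.4094 -0.0613] [ 0.4105 -0.0606] [0.04   0.0583] 48.6
top white 68.5 [294.5231 137.4039] [ 0.7736 -0.1413] [ 0.7616 -0.1379] [0.0311 0.0331] 89.9
```

```bash
cat >> h.py <<'E'
def carton_meas():
    out={}
    for n in("scene","top"):
        im=cv2.imread(f"pics/{n}0.png")[:,:,::-1].copy();C=cam(n)
        P=[]
        for lo,hi in(((18,120,90),(32,255,255)),((105,130,40),(125,255,255)),((0,0,150),(180,60,255))):
            for c in blobs(mask(im,lo,hi),10):
                w=plane(C,c.reshape(-1,2),.032)
                if np.hypot(*(w[:,:2].mean(0)-[.52,-.198]))<.09 and cv2.contourArea(c)<1000: P.append(c.reshape(-1,2))
        out[n]=(C,np.vstack(P))
    return out
def down(th): c,s=np.cos(th),np.sin(th); return Rt.from_matrix([[c,s,0],[s,-c,0],[0,0,-1]])
E
python3 - <<'E'
from h import *
np.set_printoptions(precision=4,suppress=True)
cs,ct=cam("scene"),cam("top")
print("knob",tri(cs,[282.5,184],ct,[214.56,195.08]),"catch",tri(cs,[266.8,197.9],ct,[227.2,188.9]))
print("panel",tri(cs,[164.94,190.69],ct,[313.65,205.26]),"band",tri(cs,[178.92,171.19],ct,[307.36,226.74]))
for n,(C,p) in carton_meas().items():
    print(n,cv2.minAreaRect(plane(C,p,.032)[:,:2].astype(np.float32)))
# strip front corners in both views, edges
for n,C in(("scene",cs),("top",ct)):
    im=cv2.imread(f"pics/{n}0.png")[:,:,::-1].copy()
    for c in blobs(mask(im,(18,120,90),(32,255,255)),100):
        w=plane(C,c.reshape(-1,2),.008)
        if abs(w[:,1].mean()-.16)<.05: 
            ap=c.reshape(-1,2); i=[np.argmin(w[:,0]+w[:,1]),np.argmin(w[:,0]-w[:,1]),np.argmax(w[:,0]-w[:,1])]; print(n,ap[i],w[i]); 
            if n=="scene": a=ap[i]
            else: b=ap[i]
for i in (0,2): print("strip corner",tri(cs,a[i],ct,b[i]))
E
```

```text
knob (array([0.5286, 0.1198, 0.1452]), np.float64(0.0022939647676223657)) catch (array([0.5562, 0.0841, 0.1132]), np.float64(0.003314455650048025))
panel (array([ 0.5258, -0.1998,  0.032 ]), np.float64(0.0020568433650433905)) band (array([ 0.4539, -0.1773,  0.0291]), np.float64(0.005193598489914246))
scene ((0.5224444270133972, -0.1916189193725586), (0.06838957965373993, 0.15881836414337158), 74.7703857421875)
top ((0.515326976776123, -0.19597473740577698), (0.06028265133500099, 0.14512556791305542), 74.90863037109375)
scene [[277 228]
 [291 229]
 [275 247]] [[0.5831 0.1228 0.008 ]
 [0.5805 0.1607 0.008 ]
 [0.6403 0.1234 0.008 ]]
top [[217 188]
 [190 188]
 [218 172]] [[0.583  0.123  0.008 ]
 [0.581  0.2149 0.008 ]
 [0.6393 0.1218 0.008 ]]
strip corner (array([0.583 , 0.1229, 0.008 ]), np.float64(0.0002640430305072365))
strip corner (array([0.6397, 0.1227, 0.0064]), np.float64(0.001490237738715037))
```

Run:
```python
from h import *
np.set_printoptions(precision=4,suppress=True)
q=down(np.pi/2).as_quat()
for p in([.52,.12,.31],[.42,-.19,.31]): print(ik(p,q))
def snap(p,name):
    reach(p,q); C=cam("wrist"); f=grab_frame("wrist"); cv2.imwrite(f"pics/{name}.png",f[:,:,::-1]); np.save(f"pics/{name}.npy",np.array(C,dtype=object),allow_pickle=True); return f,C
f1,C1=snap([.47,-.20,.30],"wc1")
f2,C2=snap([.49,.10,.30],"wk1")
f3,C3=snap([.49,.15,.30],"wk2")
cv2.imwrite("pics/m1.png",np.hstack([f1,f2])[:,::1,::-1][::1])
cv2.imwrite("pics/m1.png",cv2.resize(cv2.imread("pics/m1.png"),(800,300),interpolation=cv2.INTER_AREA))
for f,C in((f2,C2),(f3,C3)):
    m=mask(f,(0,130,60),(7,255,255))|mask(f,(172,130,60),(180,255,255))
    for c in blobs(m,20)[:4]:
        mm=cv2.moments(c);print(mm["m00"],[mm["m10"]/mm["m00"],mm["m01"]/mm["m00"]],cv2.boundingRect(c))
print(current_t(),current_joints())
```

```text
[ 0.1205  0.0489  1.2569 -0.      1.8358  0.1205]
[-0.5479 -0.114   1.4151 -0.      1.8405 -0.5479]
239.0 [297.2468619246862, 151.9058577405858] (288, 142, 19, 21)
208.5 [320.80255795363706, 183.20303756994403] (316, 170, 10, 27)
286.0 [295.3508158508158, 206.5506993006993] (287, 195, 18, 24)
201.0 [318.21890547263683, 230.17164179104478] (314, 217, 10, 28)
3.225 [ 0.1848  0.0004  1.3264 -0.0009  1.8152  0.1859]
```

View pics/m1.png

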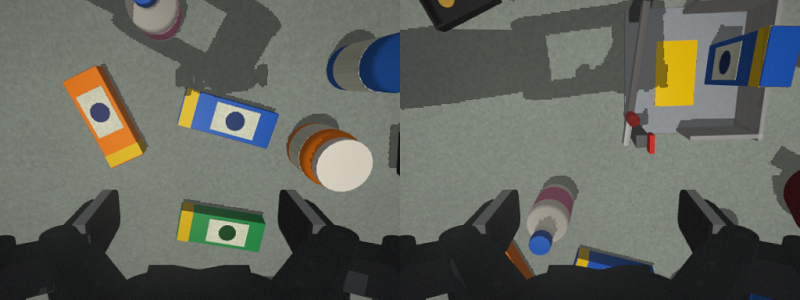

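Left tile: the blue carton is at (228,118), with the green one below it. Right tile: the knob is at (632,118), the catch at (650,143) and the strip at (676,73). The next step triangulates the knob, carton and strip from these views.

Run:
```python
from h import *
np.set_printoptions(precision=4,suppress=True)
L=lambda n:(cv2.imread(f"pics/{n}.png")[:,:,::-1].copy(),np.load(f"pics/{n}.npy",allow_pickle=True))
C={n:L(n) for n in("wc1","wk1","wk2")}
k=tri(C["wk1"][1],[297.25,151.9],C["wk2"][1],[295.35,206.55]);print("knob",k)
print("catch",tri(C["wk1"][1],[320.8,183.2],C["wk2"][1],[318.2,230.17]))
for n in("wk1","wk2"):
    im,c=C[n]
    for b in blobs(mask(im,(18,120,90),(32,255,255)),400):
        r=cv2.minAreaRect(plane(c,b.reshape(-1,2),.008)[:,:2].astype(np.float32)); print(n,"yel",cv2.contourArea(b),r)
im,c=C["wc1"]
P=[]
for lo,hi in(((18,120,70),(32,255,255)),((105,130,40),(125,255,255)),((0,0,130),(180,60,255))):
    for b in blobs(mask(im,lo,hi),60):
        w=plane(c,b.reshape(-1,2),.032)[:,:2]
        if np.hypot(*(w.mean(0)-[.52,-.198]))<.08: P.append(b.reshape(-1,2)); print(lo[0],cv2.contourArea(b),cv2.minAreaRect(w.astype(np.float32)))
print("all",cv2.minAreaRect(plane(c,np.vstack(P),.032)[:,:2].astype(np.float32)))
w=[b for b in blobs(mask(im,(0,0,130),(180,60,255)),60)if np.hypot(*(plane(c,b.reshape(-1,2),.032)[:,:2].mean(0)-[.52,-.198]))<.03][0]
px=np.array(cv2.minAreaRect(w)[0]); print("panel tri w/top",tri(c,px,cam("top"),[313.65,205.26]),"scene",tri(c,px,cam("scene"),[164.94,190.69]))
```

```text
knob (array([0.5282, 0.121 , 0.1459]), np.float64(0.00012726638718460023))
catch (array([0.5574, 0.0842, 0.1116]), np.float64(0.00019948333957930543))
wk1 yel 4100.0 ((0.6111016273498535, 0.17155659198760986), (0.06239332631230354, 0.09815101325511932), 1.426741361618042)
wk1 yel 794.5 ((0.7369721531867981, 0.1933804452419281), (0.0847439244389534, 0.01843716949224472), 89.15309143066406)
wk2 yel 3700.5 ((0.6110616326332092, 0.17127905786037445), (0.06224388629198074, 0.09847445785999298), 1.4519309997558594)
wk2 yel 1103.5 ((0.2789905071258545, 0.2881734371185303), (0.04849919304251671, 0.04671407490968704), 0.9889072775840759)
wk2 yel 834.0 ((0.7368513941764832, 0.16964727640151978), (0.08906594663858414, 0.01827574148774147), 87.23664093017578)
18 730.5 ((0.4538036286830902, -0.17809458076953888), (0.059541165828704834, 0.019218245521187782), 74.24171447753906)
105 4756.5 ((0.5251011252403259, -0.19781023263931274), (0.05827496573328972, 0.1269150972366333), 74.24105072021484)
0 1982.5 ((0.5260881185531616, -0.19877499341964722), (0.044391192495822906, 0.07083486020565033), 74.19889831542969)
all ((0.5153118371963501, -0.1954512745141983), (0.059541165828704834, 0.14703866839408875), 74.24171447753906)
panel tri w/top (array([ 0.5277, -0.2011,  0.0228]), np.float64(0.002169671883274923)) scene (array([ 0.5263, -0.1985,  0.0329]), np.float64(3.541205047646443e-05))
```

```bash
cat >> h.py <<'E'
YAW=.025; RZ=Rt.from_euler('z',YAW); STRIP=np.array([.6111,.1714,.008])
HINGE=STRIP+RZ.apply([-.065,.085,.107]); CAR=np.array([.5155,-.1952,0]); CYAW=-.275
def knob(t,z=.133): p=HINGE+RZ.apply([-.135*np.sin(t),-.135*np.cos(t),0]); p[2]=z; return p
QK=down(np.pi/2).as_quat()
E
python3 - <<'E'
from h import *
np.set_printoptions(precision=4,suppress=True)
print(HINGE,knob(.142),knob(1.6))
set_gripper(.05,25)
reach(knob(.142,.21),QK); move_straight(knob(.142),max_speed=.1)
set_gripper(0,25); print("op",current_opening(),current_grasp_force())
for t in np.linspace(.142,1.62,11)[1:]:
    move_straight(knob(t),max_speed=.12)
print(current_opening(),current_wrist_force(),current_ee_pos())
set_gripper(.05); move_straight(knob(1.62,.30),max_speed=.2)
print(current_t())
C=cam("wrist");f=grab_frame("wrist");cv2.imwrite("pics/open.png",f[:,:,::-1])
m=mask(f,(0,130,60),(7,255,255))|mask(f,(172,130,60),(180,255,255))
for c in blobs(m,20)[:4]:
    mm=cv2.moments(c);p=[mm["m10"]/mm["m00"],mm["m01"]/mm["m00"]];print(mm["m00"],p,plane(C,p,.146))
E
```

```text
[0.544  0.2547 0.115 ] [0.5282 0.1207 0.133 ] [0.409  0.2553 0.133 ]
op 0.013004821589805376 24.397502839565277
0.012921798994743161 [-2.3081 -0.1678  7.7974] [0.4086 0.2586 0.1334]
10.0833
240.5 [254.6181566181566, 180.7227997227997] [[0.4085 0.2541 0.146 ]]
```

The hasp is open at about 1.6 rad. Next I'll check that the carton grasp and place poses are reachable.

```bash
cat >> h.py <<'E'
def grasp(a,s,gx,gz):
    z=np.array([np.cos(a),0,-np.sin(a)]);y=np.array([0,s,0.]);x=np.cross(y,z)
    return Rt.from_matrix(np.c_[x,y,z]), np.array([gx,0,gz])+.019*z   # tool in carton frame
def tool(Rc,pc,G): return pc+Rc.apply(G[1]),(Rc*G[0]).as_quat()
RL=Rt.from_euler('z',CYAW)                                   # lying
RS=RZ*Rt.from_matrix(np.array([[0,0,-1],[0,-1,0],[-1,0,0]]).T)  # columns: x->-z, y->-y, z->-x
def stand(dx=0,dz=0,dy=0):  # carton origin pose when standing, foot centre over the strip
    return STRIP+RZ.apply([dx,dy,dz])-RS.apply([.075,0,.016])
E
python3 - <<'E'
from h import *
np.set_printoptions(precision=3,suppress=True)
print(RS.as_matrix())
for a in(45,55,60,65):
  for s in(1,-1):
    G=grasp(np.radians(a),s,-.025,.023)
    print(a,s,*[ik(*tool(RL,CAR+[0,0,h],G)) for h in(0,.1)],*[ik(*tool(RS,stand(dx,h),G)) for dx,h in((0,0),(0,.15),(-.12,.2))])
E
```

```text
[[ 0.     0.025 -1.   ]
 [ 0.    -1.    -0.025]
 [-1.     0.     0.   ]]
45 1 None [-0.612 -0.327  2.186  0.447  0.572 -2.196] [ 0.269 -0.022  1.969 -0.399  0.456  2.107] [ 0.269 -0.173  1.784 -0.247  0.776  1.923] [ 0.364 -0.463  1.894 -0.289  0.974  1.981]
45 -1 [-0.612 -0.124  2.277  0.807  0.33   0.548] [-0.612 -0.327  2.186  0.447  0.572  0.945] [ 0.269 -0.022  1.969 -0.399  0.456 -1.034] [ 0.269 -0.173  1.784 -0.247  0.776 -1.218] [ 0.364 -0.463  1.894 -0.289  0.974 -1.161]
55 1 [-0.573 -0.1    2.165  0.35   0.513 -2.126] [-0.573 -0.261  2.064  0.246  0.764 -1.996] None [ 0.291 -0.222  1.907 -0.422  0.553  2.091] [ 0.406 -0.533  2.015 -0.445  0.786  2.121]
55 -1 [-0.573 -0.1    2.165  0.35   0.513  1.016] [-0.573 -0.261  2.064  0.246  0.764  1.145] [ 0.291 -0.028  2.073 -0.966  0.265 -0.467] [ 0.291 -0.222  1.907 -0.422  0.553 -1.051] [ 0.406 -0.533  2.015 -0.445  0.786 -1.021]
60 1 [-0.555 -0.073  2.105  0.241  0.617 -2.013] [-0.555 -0.219  2.001  0.183  0.862 -1.935] None [ 0.301 -0.235  1.965 -0.577  0.447  2.243] [ 0.426 -0.559  2.073 -0.555  0.695  2.224]
60 -1 [-0.555 -0.073  2.105  0.241  0.617  1.129] [-0.555 -0.219  2.001  0.183  0.862  1.207] None [ 0.301 -0.235  1.965 -0.577  0.447 -0.899] [ 0.426 -0.559  2.073 -0.555  0.695 -0.917]
65 1 [-0.538 -0.039  2.043  0.167  0.722 -1.937] [-0.538 -0.173  1.937  0.135  0.959 -1.888] [ 0.31   0.011  2.157  4.212  0.295 -2.499] [ 0.31  -0.24   2.018 -0.828  0.354  2.49 ] [ 0.444 -0.578  2.13  -0.7    0.61   2.362]
65 -1 [-0.538 -0.039  2.043  0.167  0.722  1.205] [-0.538 -0.173  1.937  0.135  0.959  1.253] [0.31  0.011 2.157 4.212 0.295 0.643] [ 0.31  -0.24   2.018 -0.828  0.354 -0.652] [ 0.444 -0.578  2.13  -0.7    0.61  -0.78 ]
```

```bash
echo "G=grasp(np.radians(50),-1,-.025,.022)" >>h.py
python3 - <<'E'
from h import *
np.set_printoptions(precision=3,suppress=True)
d=RL.apply(G[0].apply([0,0,1]))
p,q=tool(RL,CAR,G)
L=[ik(p-d*.09,q),ik(p,q),ik(p+[0,0,.22],q)]+[ik(*tool(RS,stand(dx,h),G)) for dx,h in((-.08,.2),(0,.17),(0,0))]
print(*L)
if all(x is not None for x in L):
    set_gripper(.085); reach(p-d*.09,q); print(current_ee_pos(),current_t())
    C=cam("wrist");f=grab_frame("wrist");cv2.imwrite("pics/pre.png",f[:,:,::-1])
    s=grab_frame("scene");cv2.imwrite("pics/m2.png",np.vstack([f,s])[:,:,::-1][:, :]); cv2.imwrite("pics/m2.png",cv2.resize(np.hstack([f,s]),(800,300),interpolation=cv2.INTER_AREA)[:,:,::-1])
E
```

```text
[-0.659 -0.42   2.276  0.401  0.664  0.948] [-0.592 -0.115  2.223  0.526  0.411  0.836] [-0.592 -0.402  1.951  0.252  0.935  1.173] [ 0.341 -0.406  1.897 -0.329  0.831 -1.137] [ 0.28  -0.211  1.815 -0.303  0.704 -1.171] [ 0.28  -0.027  2.021 -0.6    0.349 -0.834]
[ 0.448 -0.176  0.077] 12.35
```

View pics/m2.png

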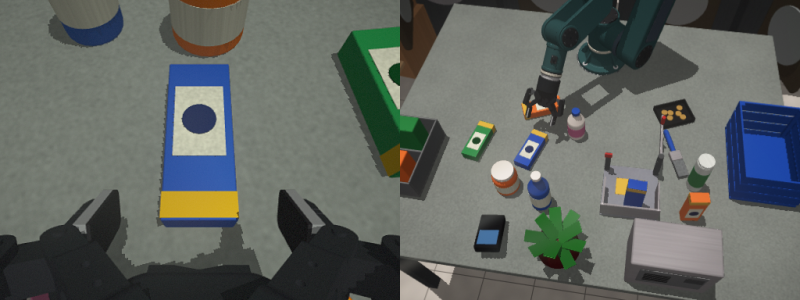

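Left tile: the carton is centred between the fingers at (199,145). Right tile: the hasp is open at (660,150) and the softener still stands at (576,125). I'll grasp and lift.

Run:
```python
from h import *
np.set_printoptions(precision=3,suppress=True)
p,q=tool(RL,CAR,G)
print(move_straight(p,max_speed=.08,force_limit=15),current_ee_pos()-p)
set_gripper(0,45); print(current_opening(),current_grasp_force(),current_wrist_force())
move_straight(p+[0,0,.22],max_speed=.12); print(current_opening(),current_wrist_force())
reach(*tool(RS,stand(-.08,.2),G)); dwell(.2)
print(current_ee_pos(),current_opening(),current_wrist_force(),current_t())
s=grab_frame("scene");t=grab_frame("top");cv2.imwrite("pics/hs.png",s[:,:,::-1]);cv2.imwrite("pics/ht.png",t[:,:,::-1])
cv2.imwrite("pics/m3.png",cv2.resize(np.hstack([s[40:350,100:500],t[40:350,50:450]]),(800,310))[:,:,::-1])
```

```text
False [ 0. -0.  0.]
0.05738720683557937 49.642083048820496 [-4.4    1.544  6.293]
0.05722419497693905 [ 0.633 -0.384 -2.139]
[0.54  0.169 0.296] 0.05737507033283894 [-0.229 -0.749 -2.939] 18.2667
```

View pics/m3.png

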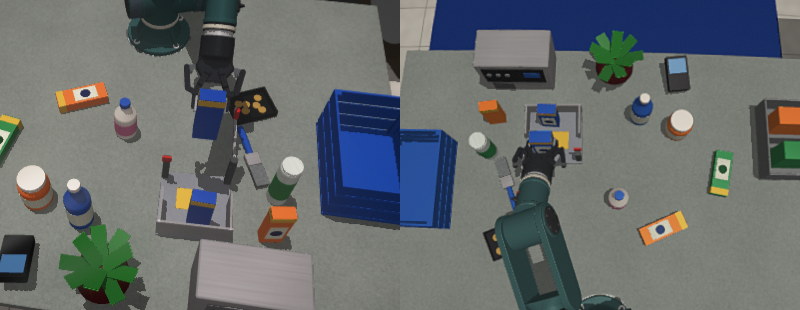

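The carton is held upright, band up, in front of the rack (scene tile, (210,110)), and the path into the rack is clear. I'll lower it.

Run:
```python
from h import *
np.set_printoptions(precision=4,suppress=True)
go=lambda dx,dz,v,f=None: move_straight(*tool(RS,stand(dx,dz),G),max_speed=v,force_limit=f)
go(0,.17,.12); print(go(0,.02,.1,15)); dwell(.2)
print("contact",go(0,-.003,.015,5),current_ee_pos()-tool(RS,stand(0,0),G)[0],current_wrist_force(),current_opening(),current_t())
C=cam("wrist");f=grab_frame("wrist");s=grab_frame("scene");t=grab_frame("top")
for n,i in(("pw",f),("ps",s),("pt",t)): cv2.imwrite(f"pics/{n}.png",i[:,:,::-1])
cv2.imwrite("pics/m4.png",np.hstack([cv2.resize(f,(400,300)),cv2.resize(s[150:300,200:400],(400,300))])[:,:,::-1])
```

```text
False
contact True [ 0.0004 -0.     -0.0009] [-2.1338 -0.7328  4.7326] 0.0573549196855574 22.3917
```

View pics/m4.png

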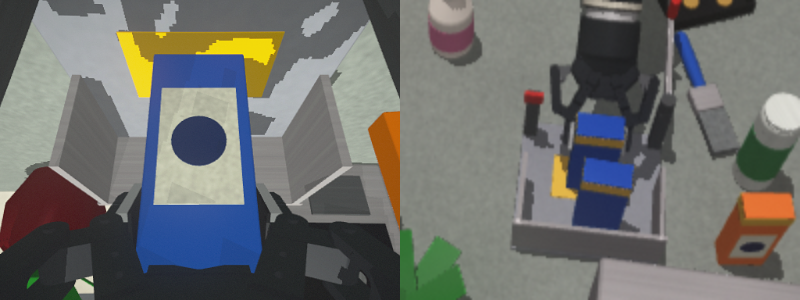

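Contact came within 1 mm of the expected height. The wrist view shows the foot at (195,55), inside the strip with margin on both sides. I'll release, back off and check.

Run:
```python
from h import *
np.set_printoptions(precision=4,suppress=True)
set_gripper(.085); print(current_opening(),current_grasp_force(),current_wrist_force())
dwell(.3)
p=np.array(current_ee_pos());R=Rt.from_quat(current_tcp_rot());d=R.apply([0,0,1])
move_straight(p-d*.13,max_speed=.1); p=np.array(current_ee_pos()); print(p)
C=cam("wrist");f=grab_frame("wrist");cv2.imwrite("pics/rel.png",f[:,:,::-1]);np.save("pics/rel.npy",np.array(C,dtype=object),allow_pickle=True)
move_straight([.40,p[1]-.05,.30],max_speed=.2)
reach([.41,.10,.30],QK); C2=cam("wrist");g=grab_frame("wrist");s=grab_frame("scene")
cv2.imwrite("pics/rel2.png",g[:,:,::-1]);cv2.imwrite("pics/rels.png",s[:,:,::-1])
for n,i,c in(("t1",f,C),("t2",g,C2)):
    for b in blobs(mask(i,(0,0,130),(180,60,255)),300)[:6]: print(n,cv2.minAreaRect(b))
    for b in blobs(mask(i,(18,120,70),(32,255,255)),150)[:6]: print(n,"yel",cv2.minAreaRect(b))
m=mask(g,(0,130,60),(7,255,255))|mask(g,(172,130,60),(180,255,255))
for c in blobs(m,20)[:4]:
    mm=cv2.moments(c);q=[mm["m10"]/mm["m00"],mm["m01"]/mm["m00"]];print("red",mm["m00"],q,plane(C2,q,.146))
print(current_t())
cv2.imwrite("pics/m5.png",np.hstack([cv2.resize(f,(400,300)),cv2.resize(g,(400,300))])[:,:,::-1])
```

```text
0.08533272507646271 0.0 [-0.0437 -0.0234 -0.6368]
[0.519  0.1685 0.1749]Traceback (most recent call last):
  File "<stdin>", line 8, in <module>
bench.Unreachable: the arm cannot follow that straight line within its joint ranges
```

Run:
```python
from h import *
np.set_printoptions(precision=4,suppress=True)
p=np.array(current_ee_pos()); f=cv2.imread("pics/rel.png")[:,:,::-1]
move_straight(p+[0,0,.10],max_speed=.2)
reach([.41,.13,.32],QK); C2=cam("wrist");g=grab_frame("wrist")
cv2.imwrite("pics/rel2.png",g[:,:,::-1]);np.save("pics/rel2.npy",np.array(C2,dtype=object),allow_pickle=True)
for b in blobs(mask(g,(18,120,70),(32,255,255)),100)[:6]:
    r=cv2.minAreaRect(b); print("yel",r,plane(C2,r[0],.158))
m=mask(g,(0,130,60),(7,255,255))|mask(g,(172,130,60),(180,255,255))
for c in blobs(m,20)[:4]:
    mm=cv2.moments(c);q=[mm["m10"]/mm["m00"],mm["m01"]/mm["m00"]];print("red",mm["m00"],q,plane(C2,q,.146))
print(current_t())
cv2.imwrite("pics/m5.png",np.hstack([cv2.resize(f,(400,300)),cv2.resize(g,(400,300))])[:,:,::-1])
```

```text
yel ((409.71038818359375, 117.97587585449219), (49.41205978393555, 82.21503448486328), 4.763641834259033) [[0.5451 0.1808 0.158 ]]
yel ((146.5, 21.0), (42.0, 39.0), 90.0) [[0.3215 0.2576 0.158 ]]
yel ((460.2563781738281, 127.39283752441406), (14.654553413391113, 68.05899047851562), 9.323592185974121) [[0.5897 0.1724 0.158 ]]
red 284.5 [253.5424721734036, 29.419449326303454] [[0.4086 0.2541 0.146 ]]
red 268.0 [391.55037313432837, 206.8507462686567] [[0.5434 0.0955 0.146 ]]
26.6
```

View pics/m5.png

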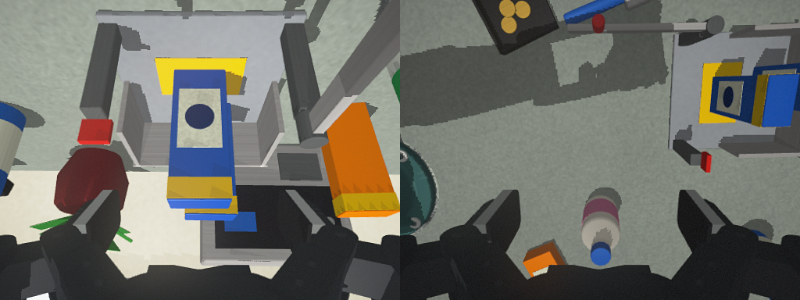

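The carton stands on the strip with its face to the front and band up (left tile, (200,130)), and the hasp is still open. I'll verify the foot numerically, then close the hasp.

Run:
```python
from h import *
np.set_printoptions(precision=4,suppress=True)
C=np.load("pics/rel.npy",allow_pickle=True); im=cv2.imread("pics/rel.png")[:,:,::-1].copy()
ft=plane(C,[[175*1.28,71*1.28],[224*1.28,73*1.28]],.008); mid=ft.mean(0)+RZ.apply([.016,0,0])
loc=RZ.inv().apply(mid-STRIP); print("foot",ft,loc)
C2=np.load("pics/rel2.npy",allow_pickle=True); b=plane(C2,[460.26,127.4],.148)[0]; print("band",b)
assert abs(loc[0])<.011 and abs(loc[1])<.015
set_gripper(.05,25)
k=knob(1.57); move_straight([*k[:2],.21],max_speed=.2) if 0 else reach([*k[:2],.21],QK)
move_straight(k,max_speed=.1); set_gripper(0,25); print("op",current_opening())
for t in np.linspace(1.57,.08,11)[1:]: move_straight(knob(t),max_speed=.12)
dwell(.1); print(move_straight(knob(-.03),max_speed=.03,force_limit=8),current_ee_pos()-knob(0),current_wrist_force())
set_gripper(.035); p=np.array(current_ee_pos()); move_straight([*p[:2],.22],max_speed=.1)
reach([.47,.12,.32],QK)
C=cam("wrist");g=grab_frame("wrist");cv2.imwrite("pics/end.png",g[:,:,::-1])
m=mask(g,(0,130,60),(7,255,255))|mask(g,(172,130,60),(180,255,255))
for c in blobs(m,20)[:3]:
    mm=cv2.moments(c);q=[mm["m10"]/mm["m00"],mm["m01"]/mm["m00"]];print("red",q,plane(C,q,.146),knob(0))
s=grab_frame("scene")
print(current_t())
cv2.imwrite("pics/m6.png",np.hstack([cv2.resize(g,(400,300)),cv2.resize(s,(400,300))])[:,:,::-1])
```

```text
foot [[0.6017 0.1428 0.008 ]
 [0.6034 0.1989 0.008 ]] [ 0.0075 -0.0004  0.    ]
band [0.5956 0.1717 0.148 ]
op 0.012872773301770758
True [-0.0003 -0.0036  0.0002] [-1.694  -0.0096  4.3109]
red [334.0220922677063, 171.49187784275503] [[0.5464 0.1205 0.146 ]] [0.5474 0.1198 0.133 ]
red [335.5950054288816, 198.63083604777415] [[0.5496 0.0935 0.146 ]] [0.5474 0.1198 0.133 ]
34.7917
```

View pics/m6.png

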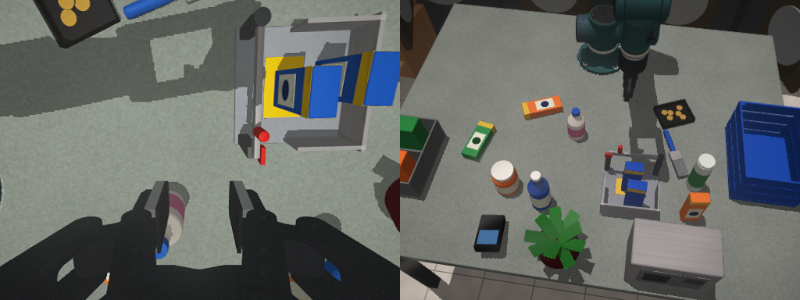

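The hasp is closed: the knob is within 1 mm of its closed position, under 0.01 rad. The carton is standing, everything else is in place, and the robot is clear.

```bash
python3 -c "
from bench import *
dwell(.3); print(sign_off())"
```

```text
the job is handed in; nothing more can be done
None
```

Job handed in at about 35 s: the blue carton stands released on the strip, band up and face front (foot about 7 mm or less off centre), the hasp is closed over its catch, and nothing else looked disturbed; the hand-in returned no verdict.

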